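# Sort the mixed sample vials into their trays after a chromatography run

### The job

The run is finished: clear the five mixed sample containers standing loose on the bench into the three white trays, each into the tray that already holds its own kind - the two tall vials with the tall vials, the two short vials with the short vials, the wide jar with the jars. Stand each one upright on the floor of an empty compartment on the tray's near side, one to a compartment, set down gently and not dropped, without tipping any over. Leave the beaker and the crimping pliers where they are.

Things in the scene. Friction and masses are not known exactly. Their poses are not given: they have to be found in the camera images.
- tall1_center (a point): Headspace vial, 20 ml: upright clear-glass cylinder with a paper label (one of two alike), straight sides up to 62 mm above its foot, then a crimped aluminium cap 20 mm wide. 23 mm wide, 75 mm high, about 30 g. Stands loose on the bench (foot at z = 0). Point: centre of the vial, 37.5 mm above its foot; z is its upright axis.
- tall2_center (a point): Headspace vial, 20 ml: upright clear-glass cylinder with a paper label (the other of two alike), straight sides up to 62 mm above its foot, then a crimped aluminium cap 20 mm wide. 23 mm wide, 75 mm high, about 30 g. Stands loose on the bench (foot at z = 0). Point: centre of the vial, 37.5 mm above its foot; z is its upright axis.
- short1_center (a point): Headspace vial, 10 ml: the same as the tall vials but shorter (one of two alike): 23 mm wide, 46 mm high, straight sides up to 33 mm above its foot, then a crimped aluminium cap 20 mm wide, about 22 g. Stands loose on the bench (foot at z = 0). Point: centre of the vial, 23 mm above its foot; z is its upright axis.
- short2_center (a point): Headspace vial, 10 ml: the same as the tall vials but shorter (the other of two alike): 23 mm wide, 46 mm high, straight sides up to 33 mm above its foot, then a crimped aluminium cap 20 mm wide, about 22 g. Stands loose on the bench (foot at z = 0). Point: centre of the vial, 23 mm above its foot; z is its upright axis.
- jar_center (a point): Sample jar, 60 ml: wide upright clear-glass cylinder with a paper label and a white screw cap 42 mm wide. 44 mm wide, 65 mm high, glass sides straight up to 50 mm above its foot, about 85 g. Stands loose on the bench (foot at z = 0). Point: centre of the jar, 32.5 mm above its foot; z is its upright axis.
- tray_tall: White tray fixed to the bench, 129 x 129 x 10 mm high, floor 3 mm thick; rim and crossed ribs 3 mm thick, all 10 mm high, make four 60 x 60 mm bays centred at x, y = +-31.5 mm in its frame. The two bays at +x (far from the robot) each already hold a tall 20 ml vial (75 mm high); the two at -x (near side) are empty. Origin: centre of underside, on the bench; yaw within 0.3 rad. The trays are alike and change places.
- tray_short: White tray fixed to the bench, 129 x 129 x 10 mm high, floor 3 mm thick; rim and crossed ribs 3 mm thick, all 10 mm high, make four 60 x 60 mm bays centred at x, y = +-31.5 mm in its frame. The two bays at +x (far from the robot) each already hold a short 10 ml vial (46 mm high); the two at -x (near side) are empty. Origin: centre of underside, on the bench; yaw within 0.3 rad. The trays are alike and change places.
- tray_jar: White tray fixed to the bench, 129 x 129 x 10 mm high, floor 3 mm thick; rim and crossed ribs 3 mm thick, all 10 mm high, make four 60 x 60 mm bays centred at x, y = +-31.5 mm in its frame. The two bays at +x (far from the robot) each already hold a wide sample jar (65 mm high, 44 mm wide); the two at -x (near side) are empty. Origin: centre of underside, on the bench; yaw within 0.3 rad. The trays are alike and change places.
- beaker_center (a point): Empty glass beaker standing loose on the bench, 50 mm wide, 70 mm high; to be left alone. Point: its centre, 35 mm above its foot; z is its upright axis.
- crimper: Hand crimping pliers lying flat and loose on the bench, 214 mm long (from -104 mm at the ends of the teal handles to +110 mm at the round steel jaw, along its x), 66 mm across the handles (y), up to 26 mm high; to be left alone. Origin: on the bench top, under the middle.

How it is judged:
At the end, for the whole second after the job is handed in: Each of the five stands in the near (-x) half of its own kind's tray (centre at x -60 to -4, y -60 to 60 mm in the tray's frame), foot on the tray's floor within 4 mm, upright within 0.12 rad, at rest, released; two vials of a kind are in different bays (y of opposite sign) (x of tall1_center in the frame of tray_tall between -0.06 and -0.004 m and y of tall1_center in the frame of tray_tall between -0.06 and 0.06 m and z of tall1_center in the frame of tray_tall between 0.0365 and 0.0445 m and angle between each of tall1_center, tall2_center, short1_center, short2_center, jar_center's own z axis and vertical below 0.12 rad and linear speed of each of tall1, tall2, short1, short2, jar below 0.02 m/s and contact force between the fingers and tall1 below 0.05 N and x of tall2_center in the frame of tray_tall between -0.06 and -0.004 m and y of tall2_center in the frame of tray_tall between -0.06 and 0.06 m and z of tall2_center in the frame of tray_tall between 0.0365 and 0.0445 m and contact force between the fingers and tall2 below 0.05 N and x of short1_center in the frame of tray_short between -0.06 and -0.004 m and y of short1_center in the frame of tray_short between -0.06 and 0.06 m and z of short1_center in the frame of tray_short between 0.022 and 0.03 m and contact force between the fingers and short1 below 0.05 N and x of short2_center in the frame of tray_short between -0.06 and -0.004 m and y of short2_center in the frame of tray_short between -0.06 and 0.06 m and z of short2_center in the frame of tray_short between 0.022 and 0.03 m and contact force between the fingers and short2 below 0.05 N and x of jar_center in the frame of tray_jar between -0.06 and -0.004 m and y of jar_center in the frame of tray_jar between -0.06 and 0.06 m and z of jar_center in the frame of tray_jar between 0.0315 and 0.0395 m and contact force between the fingers and jar below 0.05 N and ((y of tall1_center in the frame of tray_tall above 0 m and y of tall2_center in the frame of tray_tall below 0 m) or (y of tall1_center in the frame of tray_tall below 0 m and y of tall2_center in the frame of tray_tall above 0 m)) and ((y of short1_center in the frame of tray_short above 0 m and y of short2_center in the frame of tray_short below 0 m) or (y of short1_center in the frame of tray_short below 0 m and y of short2_center in the frame of tray_short above 0 m))); the robot touches nothing.
It fails at once if a vial or the jar is tipped over (leaning more than 40 degrees) (angle between any of tall1_center, tall2_center, short1_center, short2_center, jar_center's own z axis and vertical above 0.7 rad).
It fails at once if a vial or the jar is dropped: let go more than about 20 mm above what it lands on (falling free faster than 0.65 m/s) ((linear speed of tall1 above 0.65 m/s and contact force between the fingers and tall1 below 0.001 N) or (linear speed of tall2 above 0.65 m/s and contact force between the fingers and tall2 below 0.001 N) or (linear speed of short1 above 0.65 m/s and contact force between the fingers and short1 below 0.001 N) or (linear speed of short2 above 0.65 m/s and contact force between the fingers and short2 below 0.001 N) or (linear speed of jar above 0.65 m/s and contact force between the fingers and jar below 0.001 N)).
It fails at once if the beaker is shifted by more than 30 mm or tipped (distance of beaker_center from where it was at the start of the episode above 0.03 m or angle between beaker_center's own z axis and vertical above 0.5 rad).
It fails at once if the crimping pliers are shifted by more than 30 mm (distance of crimper from where it was at the start of the episode above 0.03 m).
It also fails if it takes over 115 s, if anything falls off the work surface, if the arm or the gripper's body presses on something with over 40 N, if the wrist force passes 120 N, or if a joint passes its speed limit or range.

### The arm

A 7-joint arm with a two-finger parallel gripper is mounted at the origin on the work surface. World frame = base frame: x ahead of the robot, y to its left, z up, the work surface at z = 0. Lengths are in m, angles in rad, forces in N, time in s.
With the tool pointing down it reaches from about 0.35 to 0.9 m from the base axis. Payload 8.1 kg.
Tool frame: the origin (TCP) lies midway between the tips of the shut fingers; the grasp point (between the pads) lies arm.grip_point_offset behind it (arm.grip_point_offset is the distance from the TCP to the grasp point, in m); y points along the fingers, z is the direction in which the jaws open and shut, and the axes are right-handed (so a half turn about y gives the same grasp; the last joint's range is limited). The gripper opens to 92 mm and grips with 3 to 60 N. Pads are 19 mm wide; open, the fingers measure 130 mm over their backs; the gripper's body (75 mm by 190 mm) begins 47 mm behind the grasp point.
Start: joints at [1.161, 0.434, 0.025, 1.573, -0.012, 1.134, -0.075], TCP at [0.189, -0.596, 0.227] pointing down, gripper open.
Joint ranges: [-2.62, 2.62], [-0.44, 2.09], [-1.27, 1.32], [0.08, 2.57], [-1.32, 4.46], [0.12, 2], [-2.74, 2.74]. Speed limits (rad/s): [2.22, 2.22, 3.01, 3.01, 3.14, 3.14, 3.14].

### API

Orientations are given as a rotation vector (axis times angle).
In Python, from cell import arm, get_image, camera_info gives the robot as it stands.
- The arm moves only by the tool carry_out, never from a script. Its argument "steps" is one flat list of numbers, 5 for each row, row after row: the opening, from 0 (shut) to 1 (fully open), then the shift along the world's x, y, z in units of 0.1 m (1.0 is 0.1 m), then the turn about the world's z in units of 45 degrees (1.0 is 45 degrees). In form: [hand, dx, dy, dz, spin, hand, dx, dy, dz, spin, ...]. A call has 1 to 12 rows; each row is the pose to reach, as a shift and turn from the pose commanded when the call began; what a row does not reach only later rows make up. A row lasts 1/10 s, in which the tool goes at most 50 mm and 8.59 degrees, less where a joint would pass 70% of its speed; a pose out of reach is approached as far as the arm can. A call with a number of a shift or a turn outside -1 to 1 is refused whole. A call with a gripper value outside its range is refused whole. The fingers move at their own pace and stop on an object; "grip_force" is the grip in N (left out, the last holds). Time passes only in rows, so rows that repeat a pose let the fingers close. It gives the time, the measured TCP pose, the force and the opening at its end, in the units of the state.
- arm.observe(): the state, without advancing time (a new reading comes with each control period).
- get_image(name): name is "scene" or "side" or "wrist"; returns (picture, depth): 400x640x3 uint8, red, green, blue; 400x640 float32, m along the optical axis (not along the pixel's ray), 0 where there is no reading.
- camera_info(name): a dict with "fovy" (degrees; the focal length in pixels is half the picture's height over the tangent of half this angle, whatever the lens; pixels are square), "cx", "cy" (the principal point, pixels), "dist_coeffs" ([k1, k2, p1, p2, k3] as OpenCV has them; the pictures are not rectified), "R" (3x3) and "t" (3): a world point X has camera coordinates R X + t; the wrist camera has in their place "tool_from_camera" (4x4, takes a point from camera to tool coordinates, whose origin is the TCP and whose axes are the tool frame's). Camera axes: x right, y down, z forward; pixel columns grow to the right and rows downward; lengths in m; the calibration is good to about 2 mm. A picture is of the moment at which its call begins: read the wrist's pose just before it. camera_info takes no time and is no camera call.
- arm.sign_off(): hands the job in, once; it reports no verdict.
The state is a dict: "clock": time; "joints": joint angles; "dq": joint speeds; "joint_efforts": joint torques, N m; "position": TCP position; "ee_rot": TCP orientation; "force": force on the tool from outside, world axes, zero at the start; "ft_torque": the same for the moment, N m; "width": opening from 0.0 (shut) to 1.0 (fully open).
Only numpy, scipy, OpenCV 4.12 (cv2) and the standard library are available. Lean on these libraries where they do the work, as an engineer would, in place of code of your own. Each camera call takes 0.05 s, during which the arm holds its last target. There are 200 camera calls.

## Working session

There is one attempt and no reset: what is moved stays moved. The work goes in short steps, Python scripts to look and compute and a tool call to move; the robot and the scene stay as the last step left them, time stands still between calls to the robot, and variables do not carry over. Pictures are saved under pics/ and viewed, about 12 in all and at most 16, crops included, and the job is handed in when it is done.

Besides the shell and the picture viewer there is one more tool, called as a command line: name --argument value ..., lists and objects as JSON in quotes. carry_out: Moves the arm, as the interface text tells. Shifts and turns lie within -1 to 1; 1 stands for 0.1 m of shift or 45 degrees of turn. Its arguments: {"type":"object","properties":{"steps":{"type":"array","items":{"type":"number"}},"grip_force":{"type":"number"}},"required":["steps"]}

```bash
mkdir -p pics; ls; python3 - <<'E'
from cell import arm,get_image,camera_info
import cv2,numpy as np
s=arm.observe();print(s['clock'],s['position'],s['ee_rot'],s['width'],getattr(arm,'grip_point_offset',None))
for n in ['scene','side','wrist']:
    i,d=get_image(n);cv2.imwrite(f'pics/{n}0.png',i[:,:,::-1]);np.save(f'{n}0.npy',d);c=camera_info(n);print(n,c)
    print((d>0).mean())
E
```

```text
pics
0.0 [ 0.18850308 -0.59535004  0.22593755] [-0.31822694  2.05795493 -2.05473241] 1.0008670592260718 0.0188
scene {'fovy': 46.051744402784706, 'cx': 310.82213092038006, 'cy': 198.7289886600967, 'dist_coeffs': array([0.04518768, 0.        , 0.        , 0.        , 0.        ]), 'R': array([[-0.23197694,  0.97268871, -0.00796142],
       [ 0.62731551,  0.14334348, -0.76545927],
       [-0.74341237, -0.18256322, -0.6434351 ]]), 't': array([ 0.10980567, -0.29931349,  1.39107063])}
0.9959921875
side {'fovy': 52.27478984820978, 'cx': 315.41840608301146, 'cy': 203.55713541622183, 'dist_coeffs': array([-0.050308,  0.      ,  0.      ,  0.      ,  0.      ]), 'R': array([[-0.95392075, -0.29996346, -0.00755826],
       [-0.17304996,  0.57054919, -0.8028246 ],
       [ 0.2451304 , -0.76452309, -0.59616737]]), 't': array([0.53790679, 0.14823215, 0.73040112])}
0.99625
wrist {'fovy': 58.4459087892, 'cx': 320.0481913285697, 'cy': 196.54384298994367, 'dist_coeffs': array([0.02287549, 0.        , 0.        , 0.        , 0.        ]), 'tool_from_camera': array([[-3.92025028e-04,  9.58609198e-01,  2.84724870e-01,
        -7.71681866e-02],
       [ 9.06334086e-04, -2.84724434e-01,  9.58608979e-01,
        -1.57945718e-01],
       [ 9.99999512e-01,  6.33854567e-04, -7.57201087e-04,
         1.77303347e-03],
       [ 0.00000000e+00,  0.00000000e+00,  0.00000000e+00,
         1.00000000e+00]])}
0.9959765625
```

View pics/scene0.png

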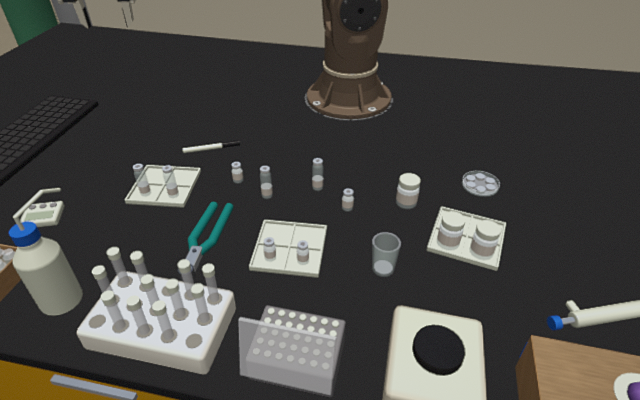

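View pics/side0.png

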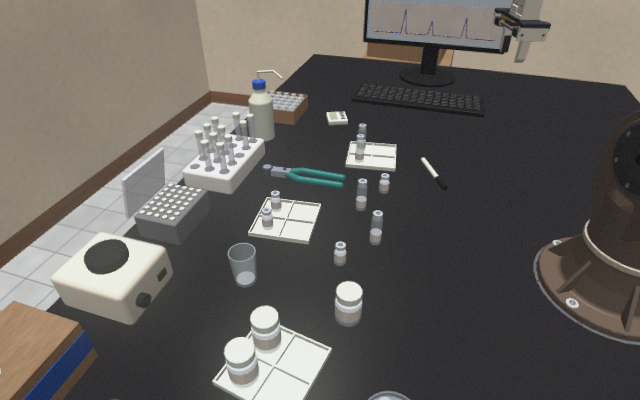

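The scene view shows the tall tray at (163,186), the short tray at (288,247) and the jar tray at (467,237). The loose items are short vials at (237,172) and (348,199), tall vials at (265,182) and (318,174), and the jar at (408,190). The beaker is at (385,254) and the crimper at (210,230). The side view agrees with this.

```bash
cat > h.py <<'E'
import numpy as np,cv2
from cell import camera_info
def cloud(n,d,T=None):
    c=camera_info(n);f=200/np.tan(np.radians(c['fovy']/2));K=np.array([[f,0,c['cx']],[0,f,c['cy']],[0,0,1]])
    v,u=np.mgrid[:400,:640];p=np.stack([u,v],-1).reshape(-1,1,2).astype(np.float64)
    q=cv2.undistortPoints(p,K,c['dist_coeffs']).reshape(400,640,2)
    P=np.dstack([q,np.ones((400,640))])*d[...,None]
    if T is None: return (P-c['t'])@c['R']
    return P@T[:3,:3].T+T[:3,3]
E
python3 - <<'E'
from h import *
from cell import get_image
for n in ['scene','side']:
    W=cloud(n,np.load(n+'0.npy'));im=cv2.imread(f'pics/{n}0.png')
    ok=(abs(W[...,1])<.65)&(W[...,0]>.25)&(W[...,0]<.9)
    print(n,'bench z',np.median(W[...,2][ok]))
    m=(ok&(W[...,2]>.02)&(W[...,2]<.09)).astype(np.uint8)
    N,L,S,C=cv2.connectedComponentsWithStats(m)
    for k in range(1,N):
        if S[k,4]<40 or S[k,4]>4000: continue
        P=W[L==k];zt=np.percentile(P[:,2],97);T=P[P[:,2]>zt-.006]
        print('obj',C[k].round(),S[k,4],'ztop %.3f'%zt,'top mean',T.mean(0).round(4),'span',np.ptp(T[:,:2],axis=0).round(3))
    white=(im.min(2)>130)&ok&(W[...,2]<.014)&(W[...,2]>-.003)
    white=cv2.morphologyEx(white.astype(np.uint8),cv2.MORPH_CLOSE,np.ones((5,5)))
    N,L,S,C=cv2.connectedComponentsWithStats(white)
    for k in range(1,N):
        if S[k,4]<500: continue
        P=W[(L==k)&(W[...,2]<.014)];r=cv2.minAreaRect(P[:,:2].astype(np.float32)*1000)
        print('tray',C[k].round(),S[k,4],[np.round(a,1) for a in r],'z',P[:,2].min().round(4),P[:,2].max().round(4))
E
```

```text
scene bench z 0.0016031588192878742
obj [317. 171.] 258 ztop 0.077 top mean [0.4378 0.0057 0.0755] span [0.022 0.019]
obj [236. 169.] 128 ztop 0.048 top mean [ 0.4526 -0.1787  0.0463] span [0.022 0.02 ]
obj [140. 177.] 292 ztop 0.080 top mean [ 0.5468 -0.3583  0.0778] span [0.019 0.019]
obj [170. 179.] 285 ztop 0.080 top mean [ 0.5383 -0.2949  0.078 ] span [0.023 0.018]
obj [265. 179.] 258 ztop 0.076 top mean [ 0.4903 -0.0968  0.075 ] span [0.018 0.02 ]
obj [408. 187.] 580 ztop 0.067 top mean [0.4467 0.2047 0.0652] span [0.044 0.043]
obj [347. 196.] 153 ztop 0.048 top mean [0.4912 0.0832 0.0466] span [0.021 0.019]
obj [451. 228.] 723 ztop 0.070 top mean [0.5538 0.293  0.0685] span [0.044 0.04 ]
obj [486. 237.] 819 ztop 0.070 top mean [0.565  0.3545 0.0685] span [0.043 0.042]
obj [197. 249.] 343 ztop 0.026 top mean [ 0.6967 -0.1685  0.0227] span [0.13  0.049]
obj [385. 250.] 908 ztop 0.071 top mean [0.6439 0.1781 0.0693] span [0.05 0.05]
obj [269. 247.] 206 ztop 0.052 top mean [ 0.6692 -0.0332  0.0498] span [0.02  0.019]
obj [302. 250.] 211 ztop 0.051 top mean [0.6636 0.0288 0.0495] s
[... 1747 characters left out ...]
p 0.046 top mean [0.4882 0.086  0.0439] span [0.019 0.021]
obj [242. 260.] 891 ztop 0.069 top mean [0.6428 0.1793 0.0668] span [0.049 0.05 ]
obj [349. 300.] 906 ztop 0.065 top mean [0.4424 0.2075 0.0629] span [0.042 0.042]
obj [265. 327.] 1059 ztop 0.068 top mean [0.5504 0.2957 0.0663] span [0.041 0.042]
obj [241. 359.] 1212 ztop 0.068 top mean [0.561  0.3575 0.0662] span [0.041 0.042]
tray [373. 155.] 1046 [array([ 509.1, -339.3]), array([132.7, 149.2]), np.float64(8.8)] z -0.0016 0.0137
tray [288. 220.] 2034 [array([636. ,  -9.9]), array([135.2, 143.8]), np.float64(5.5)] z -0.0023 0.0125
tray [280. 369.] 4494 [array([527.9, 326.8]), array([136.9, 136.4]), np.float64(80.4)] z -0.0029 0.0139
```

```bash
cat > st.py <<'E'
from cell import arm
from scipy.spatial.transform import Rotation as R
import numpy as np
s=arm.observe();M=R.from_rotvec(s['ee_rot']).as_matrix();z=M[:,2]
print('t %.2f'%s['clock'],'pos',np.round(s['position'],4),'jaw deg %.1f'%np.degrees(np.arctan2(z[1],z[0])),'down',M[:,1].round(3),'w %.3f'%s['width'],'F',np.round(s['force'],1),'q',np.round(s['joints'],2))
E
python3 st.py
```

```text
t 0.15 pos [ 0.1886 -0.5955  0.2261] jaw deg -72.4 down [-0.     0.001 -1.   ] w 1.000 F [-0.5 -1.2 -0.5] q [ 1.16  0.44  0.02  1.57 -0.01  1.13 -0.08]
```

carry_out --steps '[0.5,0.5,0.2,0,0,0.5,1,0.6,0,0,0.5,1,1,0,0,0.5,1,1,0,0]'

```text
clock: 0.55
position: [0.2926, -0.4892, 0.2261]
ee_rot: [-0.325, 2.055, -2.046]
force: [-0.5, -0.8, 0.4]
width: 0.702
```

```bash
python3 st.py
```

```text
t 0.55 pos [ 0.2926 -0.4892  0.2261] jaw deg -71.9 down [ 0.001  0.005 -1.   ] w 0.702 F [-0.5 -0.8  0.4] q [ 0.96  0.35 -0.02  1.71  0.    1.09 -0.32]
```

carry_out --steps '[0.5,0.25,0.4,0,-0.1,0.5,0.6,0.7,0,-0.22,0.5,0.8,1,0,-0.22,0.5,0.8,1,0,-0.22]'

```text
clock: 0.95
position: [0.3724, -0.391, 0.2267]
ee_rot: [-0.151, 2.15, -2.145]
force: [0.6, 0.1, 0.2]
width: 0.5
```

carry_out --steps '[0.5,0.25,0.4,0,0,0.5,0.6,0.7,0,0,0.5,0.8,1,0,0,0.5,0.8,1,0,0,0.5,0.8,1,0,0,0.5,0.8,1,0,0]'

```text
clock: 1.55
position: [0.4475, -0.2976, 0.2266]
ee_rot: [-0.143, 2.153, -2.154]
force: [-0.4, 0.5, 0.3]
width: 0.5
```

```bash
python3 st.py; cat > wr.py <<'E'
import sys
from h import *
from cell import arm,get_image,camera_info
from scipy.spatial.transform import Rotation as R
def wrist(tag):
    s=arm.observe();T=np.eye(4);T[:3,:3]=R.from_rotvec(s['ee_rot']).as_matrix();T[:3,3]=s['position']
    im,d=get_image('wrist');cv2.imwrite(f'pics/{tag}.png',im[:,:,::-1])
    return im,cloud('wrist',d,T@camera_info('wrist')['tool_from_camera'])
def objs(W):
    m=((W[...,2]>.03)&(W[...,2]<.085)&(W[...,0]>.3)).astype(np.uint8)
    N,L,S,C=cv2.connectedComponentsWithStats(m)
    for k in range(1,N):
        if S[k,4]<150: continue
        P=W[L==k];zt=np.percentile(P[:,2],95);T=P[P[:,2]>zt-.005]
        print('obj',C[k].round(),S[k,4],'zt %.3f'%zt,T.mean(0).round(4),'span',np.ptp(T[:,:2],axis=0).round(3))
def trays(im,W):
    # rim tops: white, z about 10 mm
    w=((im.min(2)>110)&(W[...,2]>-.002)&(W[...,2]<.014)).astype(np.uint8)
    N,L,S,C=cv2.connectedComponentsWithStats(cv2.morphologyEx(w,cv2.MORPH_CLOSE,np.ones((5,5))))
    for k in range(1,N):
        if S[k,4]<4000: continue
        P=W[(L==k)&(w>0)&(W[...,2]>.0075)];r=cv2.minAreaRect(P[:,:2].astype(np.float32)*1000)
        print('tray',C[k].round(),S[k,:4],S[k,4],[np.round(a,1) for a in r],'z',np.percentile(P[:,2],[5,95]).round(4))
if __name__=='__main__':
    im,W=wrist(sys.argv[1]);print('bench',np.median(W[...,2]));objs(W);trays(im,W)
E
python3 wr.py w1
```

```text
t 1.55 pos [ 0.4475 -0.2976  0.2266] jaw deg -82.5 down [-0.001 -0.001 -1.   ] w 0.500 F [-0.4  0.5  0.3] q [ 0.56  0.3  -0.09  1.78  0.03  1.06 -0.98]
bench 0.0008889661376227376
obj [334.  77.] 590 zt 0.079 [ 0.5366 -0.2998  0.078 ] span [0.019 0.019]
obj [406.  77.] 847 zt 0.079 [ 0.5449 -0.3615  0.0779] span [0.02  0.019]
obj [103. 102.] 1196 zt 0.076 [ 0.4885 -0.1006  0.0748] span [0.019 0.02 ]
obj [  9. 142.] 477 zt 0.053 [ 0.4361 -0.0065  0.0509] span [0.019 0.007]
obj [201. 153.] 491 zt 0.047 [ 0.4506 -0.1816  0.0461] span [0.019 0.019]
tray [361. 109.] [299  42 134 132] 15302 [array([ 509.9, -335. ]), array([129.9, 129.5]), np.float64(7.6)] z [0.0081 0.0111]
```

carry_out --steps '[0.5,0.1,0.5,0,0,0.5,0.2,1,0,0,0.5,0.2,1,0,0]'

```text
clock: 1.9
position: [0.4697, -0.1903, 0.227]
ee_rot: [-0.15, 2.151, -2.145]
force: [0.4, -0.7, -0.1]
width: 0.501
```

carry_out --steps '[0.5,0.1,0.5,0,0,0.5,0.2,0.97,0,0,0.5,0.2,0.97,0,0,0.5,0.2,0.97,0,0,0.5,0.2,0.97,0,0]'

```text
clock: 2.4
position: [0.4883, -0.1009, 0.2267]
ee_rot: [-0.142, 2.153, -2.154]
force: [-0.5, 0.2, -0.5]
width: 0.5
```

```bash
python3 st.py; python3 wr.py w2
```

```text
t 2.40 pos [ 0.4883 -0.1009  0.2267] jaw deg -82.5 down [-0.    -0.001 -1.   ] w 0.500 F [-0.5  0.2 -0.5] q [ 0.26  0.24 -0.2   1.86  0.06  1.04 -1.4 ]
bench 0.0012778514657078854
obj [132. 146.] 573 zt 0.047 [0.4897 0.0806 0.046 ] span [0.019 0.019]
obj [539. 152.] 1185 zt 0.079 [ 0.5368 -0.298   0.0777] span [0.019 0.021]
obj [609. 152.] 1459 zt 0.078 [ 0.545  -0.3596  0.0774] span [0.02 0.02]
obj [ 15. 176.] 1366 zt 0.065 [0.4436 0.1835 0.0631] span [0.031 0.009]
obj [317. 175.] 617 zt 0.076 [ 0.489  -0.0997  0.0749] span [0.019 0.019]
obj [205. 213.] 806 zt 0.076 [0.4369 0.0033 0.0749] span [0.02  0.019]
obj [391. 217.] 427 zt 0.047 [ 0.4512 -0.181   0.0458] span [0.019 0.019]
tray [241.  37.] [170   0 140  78] 10259 [array([602.4,  -9.8]), array([ 68.4, 129.6]), np.float64(6.1)] z [0.008  0.0111]
tray [537. 175.] [471 112 145 120] 12494 [array([ 509.8, -334.4]), array([129.2, 131.2]), np.float64(7.2)] z [0.0079 0.0111]
```

View pics/w2.png

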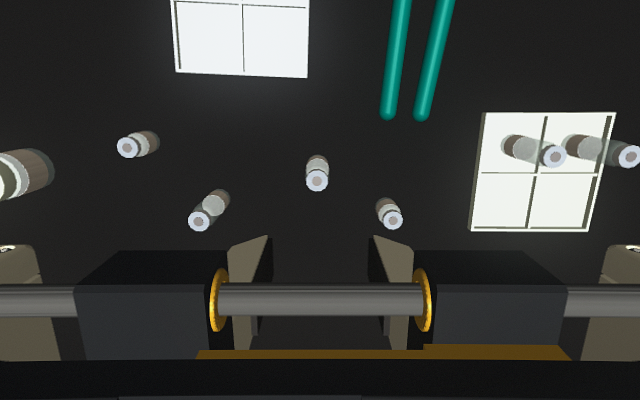

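The view shows the target vial directly between the fingers at (317,175), with the crimper handle ends clear at (388,118). I'll descend and grasp.

carry_out --steps '[0.5,0,0.01,-0.4,0,0.5,0,0.01,-0.8,0,0.5,0.0,0.01,-1,0]' --grip_force 12

```text
clock: 2.75
position: [0.4868, -0.0996, 0.124]
ee_rot: [-0.145, 2.155, -2.155]
force: [-1.0, -0.0, 0.2]
width: 0.5
```

carry_out --steps '[0.5,0,0,-0.3,0,0.5,0,0,-0.6,0,0.5,0,0,-0.85,0,0.5,0,0,-0.97,0,0.5,0,0,-0.97,0,0,0,0,-0.97,0,0,0,0,-0.97,0,0,0,0,-0.97,0,0,0,0,-0.97,0,0,0,0,-0.97,0,0,0,0,-0.97,0,0,0,0,-0.97,0]'

```text
clock: 3.95
position: [0.4895, -0.098, 0.0306]
ee_rot: [-0.143, 2.151, -2.152]
force: [-1.2, 0.2, 7.1]
width: 0.248
```

```bash
python3 st.py
```

```text
t 3.95 pos [ 0.4895 -0.098   0.0306] jaw deg -82.3 down [ 0.002 -0.    -1.   ] w 0.248 F [-1.2  0.2  7.1] q [ 0.22  0.51 -0.17  2.07  0.15  0.58 -1.49]
```

carry_out --steps '[0,0,0,0.3,0,0,0,0,0.7,0,0,0,-0.4,1,0,0,0,-0.8,1,0,0,0,-1,1,0]'

```text
clock: 4.45
position: [0.4889, -0.2018, 0.1313]
ee_rot: [-0.138, 2.15, -2.156]
force: [-0.4, -0.9, -0.6]
width: 0.248
```

carry_out --steps '[0,0,-0.4,0,0,0,-0.03,-0.8,0,0,0,-0.06,-1,0,0]'

```text
clock: 4.75
position: [0.4818, -0.3019, 0.13]
ee_rot: [-0.141, 2.152, -2.156]
force: [0.0, -0.1, -1.6]
width: 0.243
```

carry_out --steps '[0,0,-0.3,0,0,0,0,-0.55,0,0,0,0,-0.72,0,0,0,0,-0.72,0,0,0,0,-0.72,0,0,0,0,-0.72,0,0]'

```text
clock: 5.35
position: [0.4832, -0.368, 0.1297]
ee_rot: [-0.146, 2.152, -2.15]
force: [-0.2, -0.5, 0.3]
width: 0.245
```

```bash
python3 st.py; python3 wr.py w3
```

```text
t 5.35 pos [ 0.4832 -0.368   0.1297] jaw deg -82.2 down [-0.     0.001 -1.   ] w 0.245 F [-0.2 -0.5  0.3] q [ 0.65  0.5  -0.13  1.72  0.08  0.92 -0.94]
bench 0.0010551862138847845
obj [221. 115.] 1625 zt 0.079 [ 0.537  -0.3     0.0779] span [0.019 0.019]
obj [322. 116.] 1101 zt 0.079 [ 0.5452 -0.3622  0.078 ] span [0.019 0.019]
obj [ 59. 210.] 1103 zt 0.047 [ 0.4514 -0.1828  0.0457] span [0.019 0.02 ]
tray [282. 147.] [190  64 178 167] 24390 [array([ 509.5, -334.7]), array([129.5, 129.9]), np.float64(7.5)] z [0.0081 0.0109]
```

View pics/w3.png

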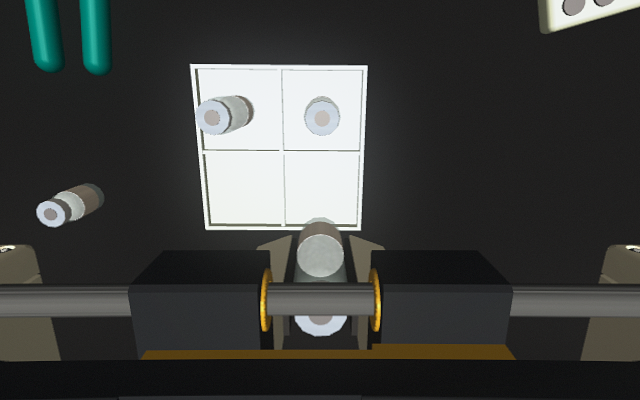

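Vial held upright at (320,275) over the near-right bay. Lowering, releasing to a narrow opening, then raising.

carry_out --steps '[0,0,-0.02,-0.4,0,0,0,-0.02,-0.7,0,0,0,-0.02,-0.85,0,0,0,-0.02,-0.92,0,0,0,-0.02,-0.95,0,0,0,-0.02,-0.96,0,0,0,-0.02,-0.96,0]'

```text
clock: 6.1
position: [0.4834, -0.3722, 0.0348]
ee_rot: [-0.143, 2.15, -2.153]
force: [-0.3, 0.6, -0.4]
width: 0.248
```

```bash
python3 st.py
```

```text
t 6.10 pos [ 0.4834 -0.3722  0.0348] jaw deg -82.3 down [ 0.001 -0.001 -1.   ] w 0.248 F [-0.3  0.6 -0.4] q [ 0.65  0.62 -0.12  1.79  0.1   0.73 -0.96]
```

carry_out --steps '[0,0,0,-0.01,0,0,0,0,-0.015,0,0.45,0,0,-0.015,0,0.45,0,0,-0.015,0,0.45,0,0,-0.015,0,0.45,0,0,-0.015,0,0.45,0,0,0.15,0,0.45,0,0,0.5,0,0.45,0,0,0.95,0,0.45,0,0,0.95,0]'

```text
clock: 7.1
position: [0.4859, -0.3738, 0.1347]
ee_rot: [-0.136, 2.142, -2.155]
force: [0.7, -0.4, 0.2]
width: 0.452
```

carry_out --steps '[0.5,0,0.4,0,0,0.5,-0.06,0.8,0,0,0.5,-0.12,1,0,0]'

```text
clock: 7.4
position: [0.4707, -0.268, 0.1285]
ee_rot: [-0.148, 2.152, -2.149]
force: [0.3, 1.1, -0.5]
width: 0.495
```

carry_out --steps '[0.5,0,0.4,0,0,0.5,-0.06,0.8,0,0,0.5,-0.12,1,0,0]'

```text
clock: 7.7
position: [0.4585, -0.1682, 0.1285]
ee_rot: [-0.148, 2.152, -2.149]
force: [-0.5, 0.2, 0.7]
width: 0.498
```

carry_out --steps '[0.5,0,0.4,0,0,0.5,-0.06,0.8,0,0,0.5,-0.12,1,0,0]'

```text
clock: 8.0
position: [0.4464, -0.0684, 0.1287]
ee_rot: [-0.148, 2.151, -2.149]
force: [-0.9, 0.2, 0.3]
width: 0.502
```

carry_out --steps '[0.5,0,0.4,0,0,0.5,-0.06,0.6,0,0,0.5,-0.1,0.75,0,0,0.5,-0.1,0.75,0,0,0.5,-0.1,0.75,0,0]'

```text
clock: 8.5
position: [0.4368, 0.0028, 0.1287]
ee_rot: [-0.145, 2.151, -2.152]
force: [-0.7, -0.6, -0.3]
width: 0.498
```

```bash
python3 st.py; python3 wr.py w4
```

```text
t 8.50 pos [0.4368 0.0028 0.1287] jaw deg -82.3 down [ 0. -0. -1.] w 0.498 F [-0.7 -0.6 -0.3] q [ 0.09  0.27 -0.26  2.12  0.1   0.76 -1.67]
bench 0.0006878975220658834
obj [214. 112.] 988 zt 0.047 [0.4897 0.0809 0.046 ] span [0.019 0.02 ]
obj [ 33. 156.] 4436 zt 0.066 [0.4446 0.1921 0.0647] span [0.041 0.024]
obj [317. 209.] 1352 zt 0.076 [0.4369 0.0035 0.0749] span [0.02  0.019]
obj [570. 215.] 1073 zt 0.047 [ 0.4512 -0.1798  0.0456] span [0.019 0.021]
tray [354.  20.] [255   0 207  50] 7545 [array([572.1, -13.2]), array([ 10.4, 129.2]), np.float64(7.3)] z [0.0082 0.0111]
```

Aligned with the second tall vial at (0.4369, 0.0035), measured height 0.075, which fits.

carry_out --steps '[0.5,0,0,-0.3,0,0.5,0,0,-0.6,0,0.5,0,0,-0.85,0,0.5,0,0,-0.98,0,0.5,0,0,-0.98,0,0,0,0,-0.98,0,0,0,0,-0.98,0,0,0,0,-0.98,0,0,0,0,-0.98,0,0,0,0,-0.98,0,0,0,0,-0.98,0,0,0,0,-0.98,0]'

```text
clock: 9.75
position: [0.4374, 0.0031, 0.0314]
ee_rot: [-0.143, 2.151, -2.152]
force: [0.1, -0.8, 7.6]
width: 0.248
```

```bash
python3 st.py
```

```text
t 9.75 pos [0.4374 0.0031 0.0314] jaw deg -82.3 down [ 0.002 -0.    -1.   ] w 0.248 F [ 0.1 -0.8  7.6] q [ 0.04  0.44 -0.21  2.21  0.19  0.51 -1.76]
```

carry_out --steps '[0,0,0,0.3,0,0,0,0,0.7,0,0,0,-0.4,1,0,0,0.06,-0.8,1,0,0,0.12,-1,1,0]'

```text
clock: 10.25
position: [0.4492, -0.1003, 0.1322]
ee_rot: [-0.138, 2.15, -2.155]
force: [0.5, 1.0, 0.0]
width: 0.249
```

carry_out --steps '[0,0,-0.4,0,0,0,0.06,-0.8,0,0,0,0.12,-1,0,0]'

```text
clock: 10.55
position: [0.4602, -0.2007, 0.131]
ee_rot: [-0.141, 2.152, -2.156]
force: [-0.5, 0.2, -1.1]
width: 0.248
```

carry_out --steps '[0,0,-0.4,0,0,0,0.06,-0.8,0,0,0,0.13,-1,0,0,0,0.13,-1,0,0,0,0.13,-1,0,0,0,0.13,-1,0,0]'

```text
clock: 11.15
position: [0.4736, -0.2954, 0.1307]
ee_rot: [-0.146, 2.152, -2.151]
force: [0.1, 0.0, -0.3]
width: 0.244
```

```bash
python3 st.py; python3 wr.py w5
```

```text
t 11.15 pos [ 0.4736 -0.2954  0.1307] jaw deg -82.2 down [-0.     0.001 -1.   ] w 0.244 F [ 0.1  0.  -0.3] q [ 0.57  0.43 -0.15  1.84  0.08  0.87 -1.05]
bench 0.000985288647200655
obj [338. 116.] 1129 zt 0.079 [ 0.5371 -0.2997  0.078 ] span [0.02  0.019]
obj [438. 116.] 1731 zt 0.079 [ 0.545  -0.3612  0.0779] span [0.019 0.02 ]
obj [433. 211.] 1685 zt 0.079 [ 0.4832 -0.3729  0.0778] span [0.02 0.02]
obj [161. 209.] 919 zt 0.047 [ 0.4514 -0.1823  0.0459] span [0.019 0.02 ]
tray [369. 144.] [291  64 177 167] 22480 [array([ 509.7, -335.2]), array([129.1, 130. ]), np.float64(7.6)] z [0.0081 0.011 ]
```

carry_out --steps '[0,0,-0.11,-0.2,0,0,0.01,-0.11,-0.5,0,0,0.01,-0.11,-0.75,0,0,0.01,-0.11,-0.9,0,0,0.01,-0.11,-0.95,0,0,0.01,-0.11,-0.97,0,0,0.01,-0.11,-0.97,0,0,0.01,-0.11,-0.97,0]'

```text
clock: 12.0
position: [0.4753, -0.3075, 0.0346]
ee_rot: [-0.144, 2.15, -2.152]
force: [-0.6, -0.1, -0.1]
width: 0.245
```

carry_out --steps '[0.42,0,0,0,0,0.42,0,0,0,0,0.42,0,0,0,0,0.42,0,0,0,0,0.42,0,0,0.15,0,0.42,0,0,0.5,0,0.42,0,0,0.9,0,0.42,0,0,0.95,0]'

```text
clock: 12.8
position: [0.4772, -0.3091, 0.1333]
ee_rot: [-0.137, 2.145, -2.154]
force: [1.1, -0.4, 0.2]
width: 0.417
```

```bash
python3 st.py
```

```text
t 12.80 pos [ 0.4772 -0.3091  0.1333] jaw deg -82.3 down [ 0.006 -0.003 -1.   ] w 0.417 F [ 1.1 -0.4  0.2] q [ 0.59  0.44 -0.15  1.82  0.08  0.88 -1.03]
```

carry_out --steps '[0.5,-0.1,0.4,0,0,0.5,-0.2,0.8,0,0,0.5,-0.24,1,0,0]'

```text
clock: 13.1
position: [0.4495, -0.2046, 0.1284]
ee_rot: [-0.148, 2.153, -2.15]
force: [1.2, -0.7, 1.0]
width: 0.495
```

carry_out --steps '[0.5,0,0.27,0,0,0.5,0,0.27,0,0,0.5,0,0.27,0,0,0.5,0,0.27,0,0,0.5,0,0.27,0,0]'

```text
clock: 13.6
position: [0.4507, -0.1819, 0.1286]
ee_rot: [-0.143, 2.153, -2.153]
force: [-0.2, -0.2, 0.9]
width: 0.501
```

```bash
python3 st.py; python3 wr.py w6
```

```text
t 13.60 pos [ 0.4507 -0.1819  0.1286] jaw deg -82.4 down [-0. -0. -1.] w 0.501 F [-0.2 -0.2  0.9] q [ 0.42  0.34 -0.18  2.01  0.09  0.8  -1.25]
bench 0.0011923767327830515
obj [525. 102.] 2482 zt 0.079 [ 0.537  -0.2982  0.0776] span [0.019 0.021]
obj [612. 101.] 2058 zt 0.072 [ 0.5427 -0.3539  0.0703] span [0.017 0.011]
obj [605. 199.] 2426 zt 0.078 [ 0.482  -0.3687  0.0772] span [0.02  0.015]
obj [511. 200.] 2139 zt 0.079 [ 0.4745 -0.3082  0.0776] span [0.02 0.02]
obj [317. 200.] 803 zt 0.047 [ 0.4512 -0.1816  0.0459] span [0.02  0.019]
tray [520. 132.] [433  51 202 173] 20156 [array([ 509.9, -335.2]), array([129. , 130.7]), np.float64(7.6)] z [0.0081 0.011 ]
```

carry_out --steps '[0.5,0,0,-0.3,0,0.5,0,0,-0.6,0,0.5,0,0,-0.9,0]'

```text
clock: 13.95
position: [0.451, -0.1817, 0.0379]
ee_rot: [-0.142, 2.152, -2.153]
force: [-0.4, 0.5, -0.1]
width: 0.5
```

carry_out --steps '[0.5,0,0,-0.2,0,0.5,0,0,-0.3,0,0.5,0,0,-0.3,0,0,0,0,-0.3,0,0,0,0,-0.3,0,0,0,0,-0.3,0,0,0,0,-0.3,0,0,0,0,-0.3,0,0,0,0,-0.3,0,0,0,0,-0.3,0]'

```text
clock: 14.95
position: [0.4513, -0.1811, 0.0095]
ee_rot: [-0.143, 2.151, -2.152]
force: [-0.8, 0.9, 7.1]
width: 0.247
```

```bash
python3 st.py
```

```text
t 14.95 pos [ 0.4513 -0.1811  0.0095] jaw deg -82.3 down [ 0.001 -0.001 -1.   ] w 0.247 F [-0.8  0.9  7.1] q [ 0.38  0.53 -0.15  2.11  0.15  0.51 -1.31]
```

carry_out --steps '[0,0,0,0.4,0,0,0,0,0.8,0,0,0.2,0.3,1,0,0,0.5,0.6,1,0,0,0.8,0.8,1,0]'

```text
clock: 15.45
position: [0.5321, -0.0989, 0.1103]
ee_rot: [-0.142, 2.151, -2.151]
force: [0.8, -1.6, -0.3]
width: 0.244
```

carry_out --steps '[0,0.3,0.3,0,0,0,0.6,0.5,0,0,0,0.73,0.59,0,-0.04,0,0.73,0.59,0,-0.04,0,0.73,0.59,0,-0.04]'

```text
clock: 15.95
position: [0.603, -0.0421, 0.1085]
ee_rot: [-0.113, 2.168, -2.169]
force: [-0.2, -0.1, -0.1]
width: 0.248
```

```bash
python3 st.py; python3 wr.py w7
```

```text
t 15.95 pos [ 0.603  -0.0421  0.1085] jaw deg -84.1 down [-0.001 -0.    -1.   ] w 0.248 F [-0.2 -0.1 -0.1] q [ 0.11  0.53 -0.18  1.74  0.12  0.88 -1.59]
bench 0.0024283275075453747
obj [  7. 117.] 758 zt 0.043 [0.6417 0.1543 0.0409] span [0.026 0.008]
obj [216. 109.] 1250 zt 0.050 [0.6623 0.0265 0.049 ] span [0.02 0.02]
obj [319. 110.] 1027 zt 0.050 [ 0.6681 -0.036   0.049 ] span [0.02 0.02]
obj [129. 342.] 403 zt 0.047 [0.4905 0.0841 0.0462] span [0.02  0.013]
tray [275. 146.] [175  55 194 182] 29882 [array([633.7,  -7.2]), array([129.7, 130. ]), np.float64(5.3)] z [0.0082 0.011 ]
```

View pics/w7.png

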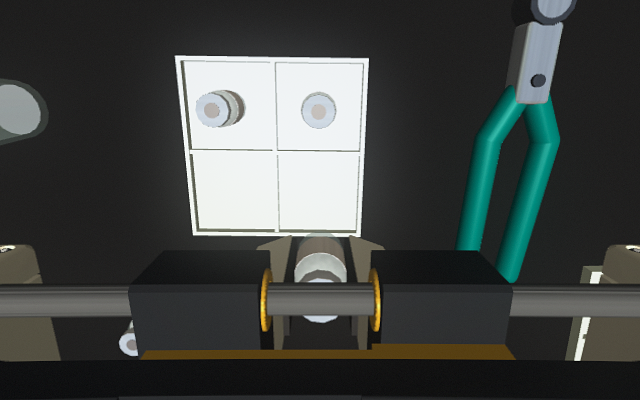

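The vial is held upright at (320,275) above the near-right bay. The crimper handles at (480-530,200) lie well below the gripper body.

carry_out --steps '[0,0.02,0,-0.3,0,0,0.02,0,-0.6,0,0,0.02,0,-0.82,0,0,0.02,0,-0.91,0,0,0.02,0,-0.95,0,0,0.02,0,-0.965,0,0,0.02,0,-0.965,0,0,0.02,0,-0.965,0]'

```text
clock: 16.8
position: [0.6064, -0.0419, 0.0133]
ee_rot: [-0.109, 2.168, -2.168]
force: [0.8, -0.2, -0.2]
width: 0.249
```

```bash
python3 st.py
```

```text
t 16.80 pos [ 0.6064 -0.0419  0.0133] jaw deg -84.1 down [ 0.002 -0.    -1.   ] w 0.249 F [ 0.8 -0.2 -0.2] q [ 0.09  0.66 -0.16  1.8   0.15  0.69 -1.62]
```

carry_out --steps '[0.42,0,0,0,0,0.42,0,0,0,0,0.42,0,0,0,0,0.42,0,0,0,0,0.42,0,0,0.15,0,0.42,0,0,0.5,0,0.42,0,0,0.9,0,0.42,0,0,0.95,0]'

```text
clock: 17.6
position: [0.609, -0.0416, 0.1133]
ee_rot: [-0.102, 2.164, -2.165]
force: [0.9, 0.1, 0.2]
width: 0.42
```

carry_out --steps '[0.5,-0.3,0.3,0,0,0.5,-0.6,0.6,0,0,0.5,-1,1,0,0]'

```text
clock: 17.9
position: [0.51, 0.0538, 0.108]
ee_rot: [-0.107, 2.169, -2.169]
force: [1.3, 1.5, 0.4]
width: 0.501
```

carry_out --steps '[0.5,-0.15,0.24,0,0,0.5,-0.15,0.24,0,0,0.5,-0.15,0.24,0,0,0.5,-0.15,0.24,0,0]'

```text
clock: 18.3
position: [0.4962, 0.0766, 0.1076]
ee_rot: [-0.109, 2.169, -2.17]
force: [-0.1, -0.9, -0.0]
width: 0.499
```

```bash
python3 st.py; python3 wr.py w8
```

```text
t 18.30 pos [0.4962 0.0766 0.1076] jaw deg -84.2 down [ 0.001 -0.    -1.   ] w 0.499 F [-0.1 -0.9 -0. ] q [-0.09  0.39 -0.22  2.    0.12  0.77 -1.85]
bench 0.0011455561858954855
obj [540.  55.] 1853 zt 0.050 [ 0.6054 -0.0423  0.0486] span [0.019 0.02 ]
obj [ 8. 95.] 922 zt 0.042 [0.5494 0.2702 0.0403] span [0.03  0.009]
obj [310. 218.] 948 zt 0.047 [0.4906 0.0811 0.0459] span [0.02  0.019]
obj [117. 250.] 1481 zt 0.066 [0.4573 0.2115 0.0649] span [0.022 0.024]
tray [455.  54.] [364   0 210 112] 19285 [array([603.8, -10.5]), array([ 68.3, 129.8]), np.float64(5.5)] z [0.0079 0.0108]
tray [ 32. 140.] [  0  34  65 196] 8492 [array([518.4, 283.2]), array([ 41.2, 129.7]), np.float64(80.0)] z [0.0083 0.0123]
```

carry_out --steps '[0.5,-0.055,0.04,0,0,0.5,-0.055,0.04,-0.3,0,0.5,-0.055,0.04,-0.6,0,0.5,-0.055,0.04,-0.85,0,0.5,-0.055,0.04,-0.99,0,0.5,-0.055,0.04,-0.99,0,0,-0.055,0.04,-0.99,0,0,-0.055,0.04,-0.99,0,0,-0.055,0.04,-0.99,0,0,-0.055,0.04,-0.99,0,0,-0.055,0.04,-0.99,0,0,-0.055,0.04,-0.99,0]'

```text
clock: 19.55
position: [0.4905, 0.0816, 0.0091]
ee_rot: [-0.109, 2.168, -2.168]
force: [-1.3, -0.4, 7.3]
width: 0.246
```

carry_out --steps '[0,0,0,0,0]'

```text
clock: 19.65
position: [0.4905, 0.0816, 0.009]
ee_rot: [-0.109, 2.168, -2.168]
force: [-0.6, -0.4, 6.8]
width: 0.245
```

```bash
python3 st.py
```

```text
t 19.65 pos [0.4905 0.0816 0.009 ] jaw deg -84.1 down [ 0.002  0.    -1.   ] w 0.245 F [-0.6 -0.4  6.8] q [-0.14  0.54 -0.18  2.08  0.18  0.53 -1.92]
```

carry_out --steps '[0,0,0,0.4,0,0,0,0,0.8,0,0,0.3,-0.2,1,0,0,0.7,-0.4,1,0,0,0.97,-0.59,1,0,0,0.97,-0.59,1,0]'

```text
clock: 20.25
position: [0.5904, 0.0184, 0.1086]
ee_rot: [-0.102, 2.168, -2.172]
force: [-0.2, -0.4, -0.4]
width: 0.243
```

carry_out --steps '[0,0.12,0,0,0,0,0.12,0,0,0,0,0.12,0,0,0]'

```text
clock: 20.55
position: [0.5981, 0.0229, 0.1081]
ee_rot: [-0.113, 2.169, -2.169]
force: [-0.8, -0.5, -0.1]
width: 0.247
```

```bash
python3 st.py; python3 wr.py w9
```

```text
t 20.55 pos [0.5981 0.0229 0.1081] jaw deg -84.1 down [-0.001  0.    -1.   ] w 0.247 F [-0.8 -0.5 -0.1] q [ 0.01  0.52 -0.2   1.76  0.13  0.87 -1.71]
bench 0.003077280931832155
obj [ 55. 117.] 8421 zt 0.070 [0.6444 0.1744 0.0689] span [0.049 0.048]
obj [322. 112.] 1034 zt 0.050 [0.6624 0.0267 0.049 ] span [0.019 0.02 ]
obj [423. 113.] 1253 zt 0.050 [ 0.6682 -0.0353  0.0489] span [0.019 0.02 ]
obj [418. 209.] 1114 zt 0.050 [ 0.6064 -0.043   0.0488] span [0.019 0.019]
obj [ 74. 353.] 440 zt 0.042 [0.465  0.1969 0.0401] span [0.006 0.018]
tray [362. 146.] [273  59 194 181] 28265 [array([633.7,  -7.5]), array([129.3, 129.8]), np.float64(5.5)] z [0.0082 0.0109]
```

carry_out --steps '[0,0,0,-0.3,0,0,0,0,-0.6,0,0,0,0,-0.82,0,0,0,0,-0.91,0,0,0,0,-0.95,0,0,0,0,-0.965,0,0,0,0,-0.965,0,0,0,0,-0.965,0]'

```text
clock: 21.4
position: [0.5996, 0.0226, 0.0128]
ee_rot: [-0.109, 2.168, -2.168]
force: [-0.5, -0.4, -1.3]
width: 0.25
```

```bash
python3 st.py
```

```text
t 21.40 pos [0.5996 0.0226 0.0128] jaw deg -84.1 down [ 0.002  0.    -1.   ] w 0.250 F [-0.5 -0.4 -1.3] q [-0.01  0.65 -0.17  1.82  0.16  0.68 -1.74]
```

carry_out --steps '[0.42,0,0,0,0,0.42,0,0,0,0,0.42,0,0,0,0,0.42,0,0,0,0,0.42,0,0,0.15,0,0.42,0,0,0.5,0,0.42,0,0,0.9,0,0.42,0,0,0.95,0]'

```text
clock: 22.2
position: [0.602, 0.0231, 0.1127]
ee_rot: [-0.102, 2.166, -2.164]
force: [0.6, 1.4, 0.3]
width: 0.419
```

carry_out --steps '[0.5,-0.3,0.3,0,0,0.7,-0.6,0.6,0,0,0.8,-1,1,0,0]'

```text
clock: 22.5
position: [0.5032, 0.1181, 0.1075]
ee_rot: [-0.107, 2.169, -2.169]
force: [0.7, 1.0, 0.2]
width: 0.625
```

carry_out --steps '[0.8,-0.3,0.4,0.1,-0.19,0.8,-0.55,0.78,0.2,-0.3,0.8,-0.55,0.78,0.2,-0.3,0.8,-0.55,0.78,0.2,-0.3,0.8,-0.55,0.78,0.2,-0.3]'

```text
clock: 23.0
position: [0.4492, 0.1949, 0.127]
ee_rot: [-0.145, -2.152, 2.153]
force: [0.6, -0.4, 0.9]
width: 0.801
```

```bash
python3 st.py; python3 wr.py w10
```

```text
t 23.00 pos [0.4492 0.1949 0.127 ] jaw deg -97.7 down [ 0.001 -0.001 -1.   ] w 0.801 F [ 0.6 -0.4  0.9] q [-0.36  0.35 -0.2   2.01  0.09  0.8  -2.32]
bench 0.0012576589683891415
obj [90. 67.] 12485 zt 0.069 [0.5561 0.3144 0.0679] span [0.053 0.096]
obj [309. 215.] 3764 zt 0.066 [0.4454 0.202  0.065 ] span [0.042 0.042]
tray [137. 128.] [ 21  15 199 187] 20176 [array([526.5, 328. ]), array([130.5, 129.6]), np.float64(79.8)] z [0.0082 0.0113]
```

View pics/w10.png

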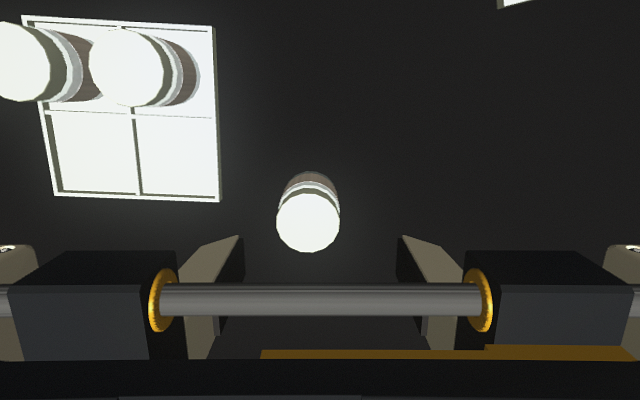

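The jar sits between the fingers at (309,215), and the jar tray fit is 130x130 at (0.5265, 0.328). Grasping the jar.

carry_out --steps '[0.7,-0.04,0.07,0,0,0.7,-0.04,0.07,-0.3,0,0.7,-0.04,0.07,-0.6,0,0.7,-0.04,0.07,-0.9,0,0.7,-0.04,0.07,-0.9,0]' --grip_force 20

```text
clock: 23.55
position: [0.4424, 0.2012, 0.0337]
ee_rot: [-0.138, -2.146, 2.153]
force: [0.2, 0.1, 1.3]
width: 0.702
```

carry_out --steps '[0.7,0,0,-0.15,0,0.7,0,0,-0.23,0,0.7,0,0,-0.23,0,0,0,0,-0.23,0,0,0,0,-0.23,0,0,0,0,-0.23,0,0,0,0,-0.23,0,0,0,0,-0.23,0,0,0,0,-0.23,0,0,0,0,-0.23,0]'

```text
clock: 24.55
position: [0.4449, 0.2031, 0.0144]
ee_rot: [-0.144, -2.153, 2.152]
force: [-0.6, -0.4, 6.4]
width: 0.478
```

```bash
python3 st.py
```

```text
t 24.55 pos [0.4449 0.2031 0.0144] jaw deg -97.6 down [ 0.001  0.    -1.   ] w 0.478 F [-0.6 -0.4  6.4] q [-0.42  0.52 -0.16  2.1   0.16  0.53 -2.4 ]
```

carry_out --steps '[0,0,0,0.3,0,0,0,0,0.7,0,0,0.1,0.3,1,0,0,0.3,0.7,1,0,0,0.45,1,1,0,0,0.45,1,1,0,0,0.45,1,1,0,0,0.45,1,1,0]'

```text
clock: 25.35
position: [0.4889, 0.3015, 0.1133]
ee_rot: [-0.143, -2.15, 2.153]
force: [0.0, -0.5, -1.1]
width: 0.476
```

```bash
python3 st.py; python3 wr.py w11
```

```text
t 25.35 pos [0.4889 0.3015 0.1133] jaw deg -97.7 down [-0.001 -0.001 -1.   ] w 0.476 F [ 0.  -0.5 -1.1] q [-0.51  0.48 -0.19  1.82  0.12  0.86 -2.46]
bench 0.001273734081732314
obj [213. 109.] 5461 zt 0.069 [0.5635 0.3525 0.068 ] span [0.042 0.041]
obj [321. 115.] 4525 zt 0.069 [0.5525 0.2909 0.068 ] span [0.042 0.042]
tray [276. 153.] [181  54 191 181] 20131 [array([526.4, 327.6]), array([129.8, 129.7]), np.float64(79.8)] z [0.0082 0.011 ]
```

View pics/w11.png

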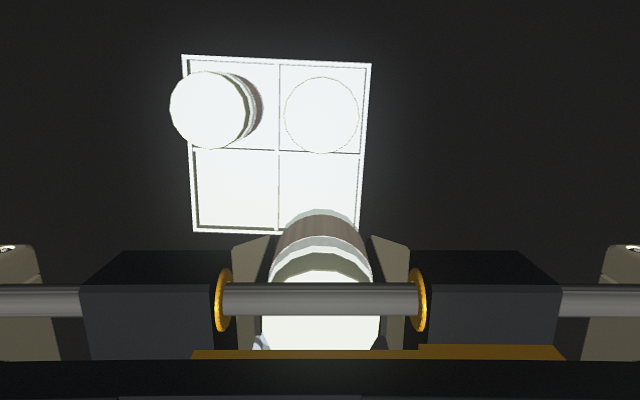

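The jar is upright at (318,290) over the near-right bay, aligned to within about 1 mm. Lowering.

carry_out --steps '[0,0,0.01,-0.3,0,0,0,0.01,-0.6,0,0,0,0.01,-0.8,0,0,0,0.01,-0.88,0,0,0,0.01,-0.92,0,0,0,0.01,-0.945,0,0,0,0.01,-0.955,0,0,0,0.01,-0.96,0,0,0,0.01,-0.96,0]'

```text
clock: 26.3
position: [0.4899, 0.3041, 0.0183]
ee_rot: [-0.144, -2.153, 2.152]
force: [-0.5, -0.8, -1.1]
width: 0.475
```

```bash
python3 st.py
```

```text
t 26.30 pos [0.4899 0.3041 0.0183] jaw deg -97.6 down [ 0.001  0.001 -1.   ] w 0.475 F [-0.5 -0.8 -1.1] q [-0.53  0.61 -0.17  1.88  0.16  0.66 -2.5 ]
```

Height implies the foot is about 1 mm above the floor with no rib contact. I'll lower the last bit, release, retreat up and back, then check everything.

carry_out --steps '[0,0,-0.01,-0.01,0,0,0,-0.01,-0.01,0,0.62,0,-0.01,-0.01,0,0.62,0,-0.01,-0.01,0,0.62,0,-0.01,-0.01,0,0.62,0,-0.01,-0.01,0,0.62,0,-0.01,0.15,0,0.62,0,-0.01,0.5,0,0.62,0,-0.01,0.9,0,0.62,0,-0.01,1,0]'

```text
clock: 27.3
position: [0.4913, 0.3043, 0.1218]
ee_rot: [-0.149, -2.159, 2.151]
force: [0.5, 0.5, -0.1]
width: 0.621
```

carry_out --steps '[0.62,-0.2,-0.3,0.4,0,0.62,-0.5,-0.6,0.8,0,0.62,-0.5,-1,1,0,0.62,-0.5,-1,1,0,0.62,-0.5,-1,1,0]'

```text
clock: 27.8
position: [0.44, 0.2018, 0.2184]
ee_rot: [-0.148, -2.153, 2.151]
force: [-0.2, -0.4, 0.1]
width: 0.621
```

```bash
python3 st.py; python3 wr.py w12; python3 - <<'E'
from h import *
from cell import get_image
for n in ['scene','side']:
    im,d=get_image(n);cv2.imwrite(f'pics/{n}9.png',im[:,:,::-1]);W=cloud(n,d)
    m=((abs(W[...,1])<.42)&(W[...,0]>.4)&(W[...,0]<.75)&(W[...,2]>.02)&(W[...,2]<.09)).astype(np.uint8)
    N,L,S,C=cv2.connectedComponentsWithStats(m)
    for k in range(1,N):
        if S[k,4]<40: continue
        P=W[L==k];zt=np.percentile(P[:,2],97);T=P[P[:,2]>zt-.006]
        print(n,C[k].round(),S[k,4],'zt %.3f'%zt,T.mean(0).round(4),np.ptp(T[:,:2],axis=0).round(3))
E
```

```text
t 27.80 pos [0.44   0.2018 0.2184] jaw deg -97.8 down [ 0.002  0.    -1.   ] w 0.621 F [-0.2 -0.4  0.1] q [-0.37  0.23 -0.21  1.91  0.06  1.01 -2.31]
bench 0.000844422798603417
obj [121.  60.] 3402 zt 0.069 [0.5629 0.352  0.0679] span [0.041 0.042]
obj [197.  64.] 2890 zt 0.069 [0.5519 0.2903 0.0679] span [0.042 0.042]
obj [201. 140.] 2423 zt 0.069 [0.4893 0.3015 0.068 ] span [0.042 0.041]
tray [180. 102.] [105  25 143 143] 9880 [array([526.4, 327.8]), array([129.6, 129.6]), np.float64(79.9)] z [0.0081 0.0114]
scene [150. 160.] 278 zt 0.079 [ 0.4845 -0.3708  0.0777] [0.019 0.02 ]
scene [178. 162.] 254 zt 0.080 [ 0.4759 -0.3051  0.078 ] [0.021 0.019]
scene [140. 177.] 286 zt 0.080 [ 0.5471 -0.3581  0.0781] [0.021 0.02 ]
scene [170. 179.] 289 zt 0.080 [ 0.5383 -0.295   0.0785] [0.022 0.019]
scene [454. 218.] 1174 zt 0.070 [0.5248 0.2979 0.0684] [0.104 0.051]
scene [274. 223.] 186 zt 0.051 [ 0.6071 -0.0409  0.0498] [0.021 0.019]
scene [307. 226.] 189 zt 0.052 [0.6001 0.023  0.0495] [0.02  0.018]
scene [195. 249.] 331 zt 0.026 [ 0.6942 -0.1713  0.0225] [0.134 0.048]
scene [486. 237.] 825
[... 233 characters left out ...]
496] [0.019 0.019]
side [268. 167.] 45 zt 0.025 [ 0.7399 -0.1643  0.0228] [0.022 0.026]
side [282. 169.] 41 zt 0.024 [ 0.706  -0.1692  0.0212] [0.045 0.02 ]
side [275. 198.] 139 zt 0.049 [ 0.6662 -0.0312  0.0471] [0.019 0.022]
side [301. 202.] 80 zt 0.049 [ 0.6085 -0.037   0.0471] [0.009 0.014]
side [267. 215.] 155 zt 0.049 [0.6602 0.0315 0.0471] [0.019 0.021]
side [296. 219.] 157 zt 0.049 [0.5971 0.0258 0.0468] [0.019 0.02 ]
side [242. 260.] 890 zt 0.069 [0.6431 0.1794 0.0669] [0.049 0.049]
side [265. 327.] 1062 zt 0.068 [0.5504 0.2958 0.0663] [0.042 0.041]
side [302. 343.] 1140 zt 0.068 [0.4873 0.307  0.0666] [0.042 0.042]
side [241. 359.] 1216 zt 0.068 [0.561  0.3575 0.0662] [0.041 0.041]
```

View pics/scene9.png

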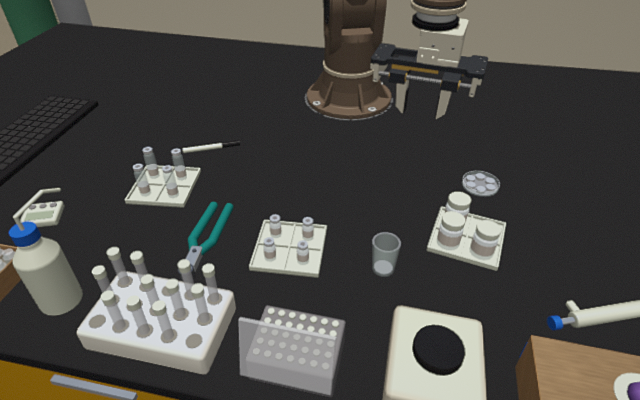

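The final scene view shows all five containers standing upright on the near side of their trays: tall at (150,160) and (178,162), short at (274,223) and (307,226), jar at (458,205). Their tops match the stored ones in height. The beaker at (385,254) and the crimper have not moved, and the gripper is clear.

```bash
python3 -c "from cell import arm; print(arm.sign_off())"
```

```text
the job is handed in; nothing more can be done
None
```

All five containers are in the near-side bays of their own trays, set down and released upright, and the job was handed in at about 28 s of robot time. Sign-off reports no verdict.

- **Positions:** In the last camera checks all five were within about 3 mm of their bay centres. The two tall vials are in separate bays, and so are the two short ones.
- **Standing on the tray floor:** Each container's top is at the same height as the stored ones of its kind: about 78 mm for tall, 49 mm for short and 68 mm for the jar. That puts every foot on the floor.
- **Left alone:** The beaker reads the same to within about 0.3 mm as at the start. The pliers read about 3–4 mm different on their patchy depth outline. The arm never came near them, so I take that as measurement noise.
- **Disagreements:** The wrist camera and the two fixed cameras differed by 2–5 mm in y. I used the wrist values for the grasps and bay positions. In the last side view one short vial was partly hidden and the tall vials did not register. In the last scene view the placed jar merged with a stored one. For each of these, the remaining views confirmed the placement.

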